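# Fit the flat head to the tube shaker and tap its taper home

## Robot

A 7-joint arm with a two-finger parallel gripper is mounted at the origin on the work surface. World frame = base frame: x ahead of the robot, y to its left, z up, the work surface at z = 0. Lengths are in mm, angles in degrees, forces in N, time in s.
With the tool pointing down it reaches from about 400 to 850 mm from the base axis. Payload 4.4 kg.
Tool frame: the origin (TCP) lies between the finger pads, 19 mm behind the fingertips; this is the grasp point; z points along the fingers, y is the line along which they close (so a half turn about z gives the same grasp; the last joint's range is limited). The gripper opens to 94 mm and grips with 3 to 60 N. Pads are 16 mm wide; open, the fingers measure 119 mm over their backs; the gripper's body (75 mm by 177 mm) begins 78 mm behind the grasp point.
Start: joints at [-66.853, 36.005, 2.206, 86.941, -1.547, 57.084, -1.146], TCP at [294.24, 579.604, 224.278] pointing down, gripper open.
Joint ranges: [-175.42, 175.42], [-21.48, 121.26], [-71.46, 75.88], [10.55, 141.38], [-63.04, 243.04], [13.31, 113.54], [-168.57, 168.57]. Speed limits (degrees/s): [147.25, 147.25, 180, 180, 180, 180, 180].

## Interface

Orientations are given as [roll, pitch, yaw] about the fixed x, y, z axes, in that order (R = Rz(yaw) Ry(pitch) Rx(roll)).
In Python, from plant import arm, get_image, calibration, hand_in gives the robot as it stands.
- The arm moves only by the shell command python3 -m jog 'ROWS' [FORCE]. ROWS is a JSON object of lists of equal length, an entry for each row: "translation": the shift along the tool's x, y, z in m, a list of three; "turn": the turn about the tool's z in rad; "fingers": the opening in per cent of the stroke, from 0 (shut) to 100 (fully open). A call has 1 to 10 rows; each row is the pose to reach, as a shift and turn from the pose commanded when the call began, along the tool's axes at that moment; what a row does not reach only later rows make up. A row lasts 1/8 s, in which the tool goes at most 62.5 mm and 10.7 degrees, less where a joint would pass 70% of its speed; a pose out of reach is approached as far as the arm can. A call with a gripper value outside its range is refused whole. The fingers move at their own pace and stop on an object; FORCE is the grip in N (left out, the last holds). Time passes only in rows, so rows that repeat a pose let the fingers close. It gives the time, the measured TCP pose, the force, the opening and the grip force at its end, in the units of the state.
- arm.get_state(): the state, without advancing time (a new reading comes with each control period).
- get_image(name): name is "scene" or "top" or "wrist"; returns the picture (384x512x3 uint8, blue, green, red); there is no depth.
- calibration(name): a dict with "fx", "fy", "cx", "cy" (pixels), "k1" (the pictures are not rectified: a ray, as slopes to the right and down, at radius r is drawn at 1 + k1 r^2 times it, then the intrinsics apply), "world_from_camera" (4x4, takes a point from camera to world coordinates). Camera axes: x right, y up, looking along -z (the intrinsics and any distortion apply to the point x, -y, -z); pixel columns grow to the right and rows downward; lengths in mm; the calibration is good to about 2 mm. A picture is of the moment at which its call begins: read the wrist's pose just before it. calibration takes no time and is no camera call; for the wrist camera it gives the pose at the moment of the call.
- hand_in(): hands the job in; it is judged then, once.
The state is a dict: "clock": time; "joints": joint angles; "joint_velocities": joint speeds; "effort": joint torques, N m; "ee_pos": TCP position; "tcp_rot": TCP orientation; "ft_force": force on the tool from outside, world axes, zero at the start; "wrist_torque": the same for the moment, N m; "gripper_width": opening from 0.0 (shut) to 1.0 (fully open); "grasp_force": force on a finger pad.
Only numpy, scipy, OpenCV 4.12 (cv2) and the standard library are available. Lean on these libraries where they do the work, as an engineer would, in place of code of your own. Each camera call takes 0.05 s, during which the arm holds its last target. There are 200 camera calls.

## Task

Take the flat-topped head out of the rack, stand its tapered shank lightly in the shaker's taper socket without driving the socket down, and let go of it. Then, with the fingers closed, tap the middle of its top in several light taps, each driving it a few millimetres at most and lifting clear in between, until the socket goes down no further, which only the feel can tell; prove it locked by pressing on it from above for a moment with 20 to 25 N (35 N breaks the drive) and lift off. Leave the cup-shaped head in the rack and everything else where it is.

Things in the scene. Friction and masses are not known exactly. Their poses are not given: they have to be found in the camera images.
- flat_head: head to fit, about 0.3 kg: solid aluminium drum 50 mm across, 30 mm tall, flat black rubber top, over a steel flange (36 mm across, 10 mm tall) and a tapered steel shank 50 mm long (25 mm across under the flange, 18 mm near the tip, last 3 mm bevelled). Origin: centre of shank tip, z up: flange underside at 50 mm, drum 60 to 90 mm. Starts upright in a rack hole, flange on the plate
- head_top (a point): centre of the flat top of the flat head, 90 mm above its shank tip; tap here
- cup_head: the other head, which stays in the rack: same shank, flange and outer size (50 mm across, 90 mm tall), but its top is an open hollow cup. Origin at the shank's tip
- rack: fixed white plastic rack: a plate 90 x 210 x 8 mm on two end walls, its top at 78 mm above the table, with two round holes 31 mm across at y = -55 and +55 mm. Origin under its centre on the table, y along its length. Either head may be in either hole
- shaker: fixed white tube shaker (a mixer), 140 x 130 mm, housing 80 mm tall with a round grey nose ring up to 92 mm (62 mm across) around the taper socket. The drive with the socket sits on a stiff rubber mount inside: it gives about 1 mm per 15 N and springs back. Origin under its centre, on the socket's axis, on the table
- socket (a point): centre of the mouth of the vertical steel taper socket (collet of 12 segments), 24 mm across at the mouth, open below, narrowing at the shank's taper (7 mm in radius per 100 mm). 105 mm above the table when joint collet is 0; sinks with it. With the shank seated, its tip is about 43 mm below this point (flange about 7 mm above the mouth)
- collet (a joint): how far the taper socket has been driven down, m: starts at 0 to 0.002. Slides stiffly and stays where left: about 7 N on a head standing in it starts it, up to about 14 N near the end (11 N + 0.4 N per mm, less the weight of head and socket). Home is where the shank tip meets a hard stop hidden inside, at 0.010 to 0.016, differing each time; only there does it bear more than 16 N
- jar_a: loose specimen jar, white pot 58 mm across with a red lid 64 mm across, 72 mm tall; origin at the centre of its underside. Leave alone
- jar_b: loose specimen jar, white pot 58 mm across with a red lid 64 mm across, 72 mm tall; origin at the centre of its underside. Leave alone
- jar_c: loose specimen jar, white pot 58 mm across with a red lid 64 mm across, 72 mm tall; origin at the centre of its underside. Leave alone
- stain_bottle: loose brown bottle, 56 mm across, 130 mm tall; origin under its centre. Leave alone
- mug: loose blue mug, 80 mm across, 95 mm tall, handle to one side; origin under its centre. Leave alone
- slide_box: loose grey slide box, 80 x 100 x 35 mm; origin under its centre. Leave alone
Not all that is in view belongs to the job. Leave any brown or green look-alike of the shaker alone.

How it is judged:
By the outcome, as a careful person would: the job done as asked, in the order asked, and still so for the second after the job is handed in, with the robot touching nothing.
It also fails if it takes over 72 s, if anything falls off the work surface, if the arm or the gripper's body presses on something with over 40 N, if the wrist force passes 120 N, or if a joint passes its speed limit or range.

## Working session

There is one attempt and no reset: what is moved stays moved. The work goes in short steps, Python scripts to look and compute and a shell command to move; the robot and the scene stay as the last step left them, time stands still between calls to the robot, and variables do not carry over. Pictures are saved under pics/ and viewed, at most 10 in all, crops included, and the job is handed in when it is done.

```bash
ls; mkdir -p pics
python3 - <<'E'
from plant import arm,get_image,calibration
import cv2,numpy as np
for n in("scene","top"):
    cv2.imwrite(f"pics/{n}0.png",get_image(n)); np.save(f"pics/{n}.npy",0); c=calibration(n);print(n,c)
s=arm.get_state();print(s)
E
```

```text
pics
scene {'fx': 365.18535178700665, 'fy': 365.18535178700665, 'cx': 262.6104251452166, 'cy': 188.8377674367035, 'k1': 0.014429352234369235, 'world_from_camera': array([[-8.66697114e-01, -2.78153861e-01,  4.14085187e-01,
         1.04471647e+03],
       [ 4.98834680e-01, -4.83731171e-01,  7.19144016e-01,
         8.31098214e+02],
       [ 2.73228097e-04,  8.29840095e-01,  5.58001202e-01,
         7.37481821e+02],
       [ 0.00000000e+00,  0.00000000e+00,  0.00000000e+00,
         1.00000000e+00]])}
top {'fx': 453.23013694282616, 'fy': 453.23013694282616, 'cx': 262.21670686890343, 'cy': 185.95312964318094, 'k1': -0.028722055884332097, 'world_from_camera': array([[ 8.54956916e-03,  9.97368699e-01, -7.19901649e-02,
         4.59459166e+02],
       [-9.99961601e-01,  8.66589755e-03,  1.30370718e-03,
         1.69371719e+01],
       [ 1.92413612e-03,  7.19762544e-02,  9.97404490e-01,
         1.46904620e+03],
       [ 0.00000000e+00,  0.00000000e+00,  0.00000000e+00,
         1.00000000e+00]])}
{'clock': 0.1, 'joints': array([-66.85284774,  36.05174974,   2.20523209,  86.98753009,
        -1.54715345,  57.0823109 ,  -1.14676723]), 'joint_velocities': array([-0.00787587, -0.11761386,  0.0326182 , -0.13269401,  0.0417122 ,
        0.05770225, -0.07908578]), 'effort': array([ 2.74264799e-03, -5.50787580e+01,  1.14717688e+00, -1.87117589e+01,
       -5.22148109e-02,  1.91085582e-02,  4.59801959e-05]), 'ee_pos': array([294.00977082, 579.10949707, 223.48324505]), 'tcp_rot': array([-1.79908176e+02,  2.07745192e-03,  1.53079878e+02]), 'ft_force': array([ 0.32462552, -0.10313732,  0.37800642]), 'wrist_torque': array([-0.00112421,  0.03598286, -0.00406985]), 'grasp_force': 0.0, 'gripper_width': 0.9992625213680434}
```

View pics/scene0.png

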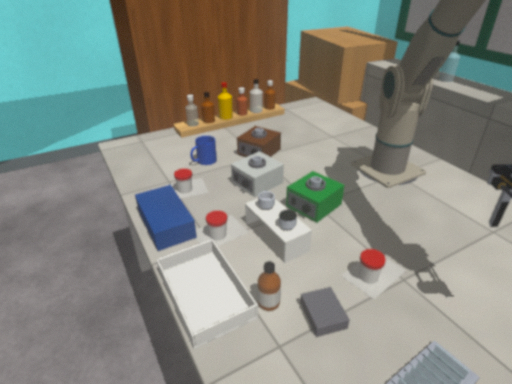

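View pics/top0.png

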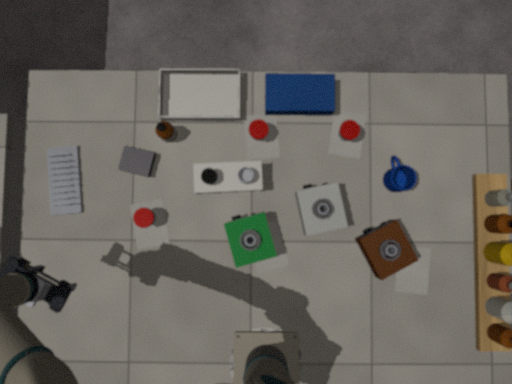

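The scene view shows the white rack with a light head at (266,199) and a black-topped one at (288,217), and the white shaker at (257,172). In the top view the black head is at (209,176), the light one at (247,175), and the white shaker's nose at (323,208). The green and brown boxes are the look-alikes. Next I'll enlarge and measure.

```bash
cat > h.py <<'E'
import numpy as np,cv2
from plant import arm,get_image,calibration
def ray(c,u,v):
    x,y=(u-c['cx'])/c['fx'],(v-c['cy'])/c['fy']
    a,b=x,y
    for _ in range(20):
        k=1+c['k1']*(a*a+b*b); a,b=x/k,y/k
    M=c['world_from_camera']; return M[:3,3],M[:3,:3]@np.array([a,-b,-1])
def onplane(c,u,v,z):
    o,d=ray(c,u,v); return o+d*(z-o[2])/d[2]
def proj(c,p):
    M=c['world_from_camera']; q=M[:3,:3].T@(np.array(p,float)-M[:3,3]); a,b=q[0]/-q[2],-q[1]/-q[2]
    k=1+c['k1']*(a*a+b*b); return np.array([c['cx']+c['fx']*a*k,c['cy']+c['fy']*b*k])
def blob(mask,near):
    n,l,st,ce=cv2.connectedComponentsWithStats(mask.astype(np.uint8))
    i=1+np.argmin(np.hypot(*(ce[1:]-near).T)+1e3*(st[1:,4]<15)); return ce[i],st[i]
E
python3 - <<'E'
from h import *
t=cv2.imread('pics/top0.png');s=cv2.imread('pics/scene0.png')
a=cv2.resize(t[150:245,180:360],(720,380),interpolation=cv2.INTER_CUBIC)
b=cv2.resize(s[140:260,220:340],(560,560),interpolation=cv2.INTER_CUBIC)[:,:]
cv2.imwrite('pics/c1.png',a);cv2.imwrite('pics/c2.png',b)
c=calibration('top')
ce,st=blob(t.max(2)<60,(209,176));print(ce,st,onplane(c,*ce,118))
hsv=cv2.cvtColor(t,cv2.COLOR_BGR2HSV)
print(t[170:182,203:215].max(2)); print(t[164:188,247].tolist()); print(t[208,308:340].tolist())
for p in((247,175),):print(onplane(c,*p,118))
print(onplane(c,323,208,92))
E
```

```text
[209.25142857 175.93714286] [202 169  15  15 175] [585.66127273 174.00071877 118.        ]
[[100  67  41  33  26  18  26  34  29  40  58  77]
 [ 69  30  26  26  26  13  15  20  10  26  33  41]
 [ 47  30  25  27  18  17  25  23  15  23  25  26]
 [ 26   4  26  22  15  21  18  25  18  20  22  22]
 [ 16  26  21  24  29  24  16  26  25  22  11  25]
 [ 23  22  21  16  21  20  26  21  20  22  22  22]
 [ 21  19  22  21  28  24  21  11   6  19  24  24]
 [ 23  20  25  22  13  20  19  25  19  22  20  27]
 [ 23  34  10  24  24  27  23  21  19  24  25  19]
 [ 37  22  14  19  23  22  22  19  24  25  24  17]
 [ 68  38  20  26  30  12  19  30   7  21  19  26]
 [100  66  44  21  22  12  24  28  20  33  29  38]]
[[150, 158, 159], [149, 154, 159], [144, 149, 152], [131, 131, 133], [116, 117, 116], [123, 122, 123], [135, 133, 132], [143, 141, 141], [146, 144, 142], [140, 139, 139], [147, 144, 142], [143, 141, 142], [143, 141, 141], [142, 140, 142], [142, 140, 139], [139, 139, 138], [133, 132, 132], [125, 120, 121], [110, 109, 111], [106, 110, 109], [130, 136, 139], [146, 152, 154], [153, 158, 161], [153, 159, 162]]
[[132, 137, 137], [131, 136, 135], [129, 135, 135], [117, 121, 124], [92, 94, 95], [79, 78, 79], [75, 74, 77], [66, 70, 71], [74, 76, 79], [93, 92, 93], [108, 106, 103], [89, 84, 86], [53, 53, 51], [29, 29, 27], [40, 42, 42], [51, 46, 45], [65, 67, 68], [77, 74, 76], [84, 83, 82], [100, 98, 99], [103, 103, 102], [85, 85, 82], [65, 61, 64], [73, 71, 73], [82, 77, 80], [86, 90, 90], [108, 112, 111], [124, 129, 130], [134, 138, 139], [129, 134, 135], [129, 132, 132], [130, 137, 135]]
[589.45468822  61.00735025 118.        ]
[ 493.30307485 -170.09596644   92.        ]
```

View pics/c1.png

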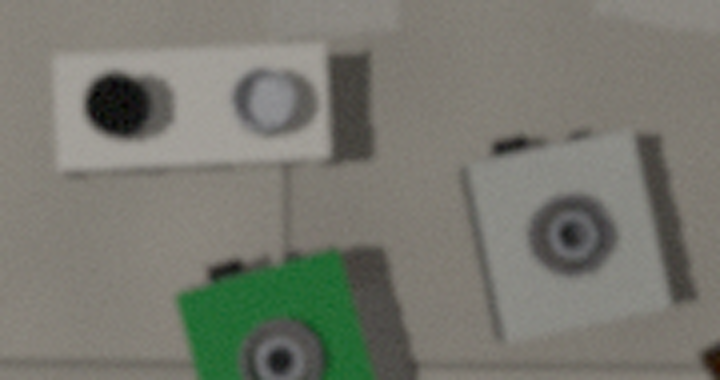

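View pics/c2.png

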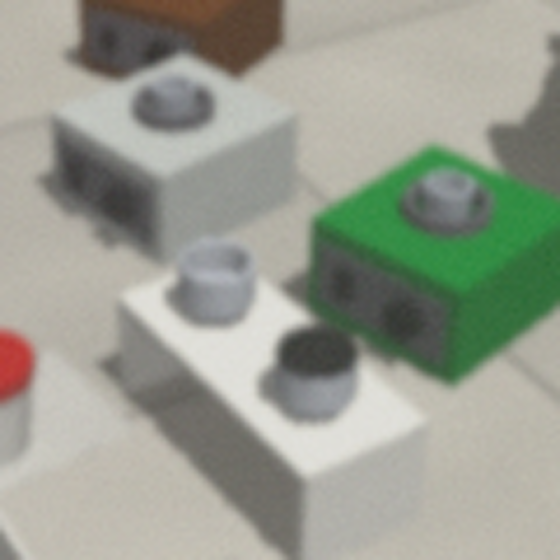

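The crops settle which head is which. The black-topped one at about (118,104) in crop 1 is flat, and the one at (272,100) is an open cup, as its rim in the scene view shows. The white shaker's nose is at crop (572,235). I'll move above the flat head, with the fingers closing along x.

```bash
python3 -m jog '{"translation":[[-0.022,-0.011,0],[-0.071,-0.037,0],[-0.124,-0.064,0],[-0.177,-0.092,0],[-0.230,-0.119,0],[-0.284,-0.147,0],[-0.337,-0.174,0],[-0.390,-0.201,0],[-0.426,-0.220,0],[-0.4435,-0.229,0]],"turn":[0.06,0.18,0.3,0.43,0.56,0.69,0.82,0.95,1.05,1.1],"fingers":[100,100,100,100,100,100,100,100,100,100]}'
python3 - <<'E'
from h import *
s=cv2.imread('pics/scene0.png');t=cv2.imread('pics/top0.png')
cs,ct=calibration('scene'),calibration('top')
ce,st=blob(s.max(2)<75,(288,216));print(ce,st,onplane(cs,*ce,118),proj(cs,onplane(ct,209.25,175.94,118)))
# nose ring: dark grey blob on white shaker
for im,c,n in((s,cs,(257,161)),(t,ct,(323,208))):
    g=cv2.GaussianBlur(im.max(2),(3,3),0)
    ce,st=blob((g<115),n);print('ring',ce,st,onplane(c,*ce,92))
c=calibration('wrist');print(arm.get_state()['ee_pos'],arm.get_state()['tcp_rot'],arm.get_state()['ft_force'])
cv2.imwrite('pics/w1.png',get_image('wrist'));np.save('pics/w1.npy',c,allow_pickle=True);print(c, proj(c,(585.7,174,118)))
E
```

```text
clock: 1.35
ee_pos: [587.0, 170.0, 224.4]
tcp_rot: [180.0, 0.1, 89.6]
ft_force: [-0.7, -0.3, -0.5]
gripper_width: 1.003
grasp_force: 0.0
[287.74757282 215.09708738] [281 211  14   9 103] [589.63058815 179.13154991 118.        ] [287.9369101  213.65889781]
ring [256.3  163.55] [250 160  15   7  60] [ 505.2066442  -150.58407881   92.        ]
ring [322.7115903  208.27762803] [312 198  23  21 371] [ 492.45305675 -169.21807336   92.        ]
[586.99400981 170.00543117 224.37437966] [1.79986563e+02 1.00483598e-01 8.95755563e+01] [-0.73168942 -0.31037966 -0.51767333]
{'fx': 283.87864985851576, 'fy': 283.87864985851576, 'cx': 259.24078627662084, 'cy': 190.21354377309413, 'k1': 0.018297954700750397, 'world_from_camera': array([[ 9.99972814e-01,  7.25121786e-03,  1.33866112e-03,
         5.87817481e+02],
       [-7.33660311e-03,  9.60202763e-01,  2.79207499e-01,
         2.51890164e+02],
       [ 7.39208302e-04, -2.79209730e-01,  9.60229858e-01,
         3.84422711e+02],
       [ 0.00000000e+00,  0.00000000e+00,  0.00000000e+00,
         1.00000000e+00]])} [257.45830329 190.64092288]
```

View pics/w1.png

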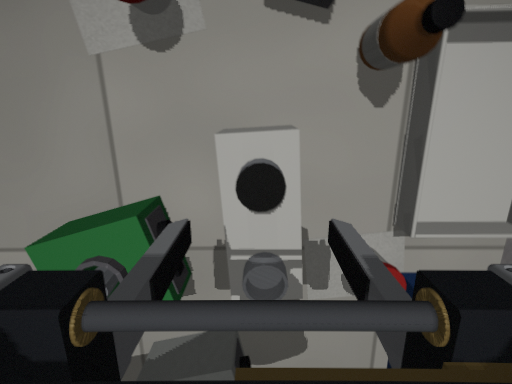

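The wrist view shows the black flat top at (261,187), with the cup head at (265,277) behind the fingers. I'll localise the disc.

```bash
cat > meas.py <<'E'
from h import *
def disc(near,z,thr=45,im=None,c=None):
    s=arm.get_state(); c=calibration('wrist'); im=get_image('wrist')
    m=(cv2.GaussianBlur(im,(3,3),0).max(2)<thr)
    ce,st=blob(m,near); p=onplane(c,*ce,z)
    l=onplane(c,st[0],ce[1],z)[0];r=onplane(c,st[0]+st[2],ce[1],z)[0]
    print(ce,st,'centre',p.round(1),'width',round(abs(r-l),1),'tcp',s['ee_pos'].round(1),s['tcp_rot'].round(2),'f',s['ft_force'].round(2))
    return im
E
python3 -c "
from meas import *
im=disc((261,187),118)
c=calibration('wrist')
g=im.max(2); print(g[140:145,200:320:2].tolist()[0])
for r in (145,160,215,230):
    row=g[r].astype(int); l=[i for i in range(205,240) if row[i+1]-row[i-1]>25]; k=[i for i in range(280,310) if row[i+1]-row[i-1]<-25]; print(r,l,k,[onplane(c,x,r,78)[:2].round(1) for x in (l[:1]+k[-1:])])
"
```

```text
[258.49595251 184.83432272] [ 235  161   48   49 1853] centre [587.9 178.7 118. ] width 46.6 tcp [588.  168.9 224.4] [1.7992e+02 1.6000e-01 8.9480e+01] f [ 1.83 -1.58  0.09]
[128, 127, 127, 127, 128, 128, 133, 157, 157, 157, 157, 157, 158, 157, 158, 158, 158, 158, 158, 158, 157, 157, 158, 157, 157, 157, 157, 158, 157, 158, 157, 157, 157, 157, 157, 157, 158, 158, 158, 158, 158, 157, 157, 157, 157, 158, 157, 157, 157, 134, 135, 134, 134, 134, 134, 134, 134, 135, 134, 134]
145 [213] [] [array([537.7, 215.3])]
160 [] [] []
215 [] [] []
230 [225, 226, 227] [299, 300] [array([546.9, 116.2]), array([634.7, 115.9])]
```

```bash
python3 -m jog '{"translation":[[0.004,0,0.02],[0.008,0,0.045],[0.009,0,0.065],[0.009,0,0.072],[0.009,0,0.072],[0.009,0,0.072]],"turn":[0,0,0,0,0,0],"fingers":[100,100,100,100,100,100]}'; python3 -c "
from meas import *
im=disc((261,187),118); disc((261,187),118)"
```

```text
clock: 2.2
ee_pos: [586.4, 184.2, 153.2]
tcp_rot: [179.9, -0.0, 90.1]
ft_force: [0.8, -0.3, -0.0]
gripper_width: 0.996
grasp_force: 0.0
[260.70500808 229.54991922] [ 229  199   64   62 3095] centre [587.9 178.8 118. ] width 47.7 tcp [586.4 184.2 153.2] [ 1.7993e+02 -4.0000e-02  9.0090e+01] f [ 0.76 -0.26 -0.04]
[260.54254287 229.23616952] [ 229  199   64   62 3091] centre [587.9 178.9 118. ] width 47.7 tcp [586.5 183.9 153.2] [ 1.7992e+02 -4.0000e-02  9.0070e+01] f [ 1.13  0.2  -0.48]
```

```bash
python3 -m jog '{"translation":[[-0.005,0.001,0.008],[-0.005,0.0015,0.02],[-0.005,0.0015,0.034],[-0.005,0.0015,0.044],[-0.005,0.0015,0.047],[-0.005,0.0015,0.047],[-0.005,0.0015,0.047]],"turn":[0,0,0,0,0,0,0],"fingers":[100,100,100,100,100,100,100]}'; python3 -c "
from meas import *
disc((261,260),118)"
```

```text
clock: 3.18
ee_pos: [587.8, 178.7, 105.6]
tcp_rot: [180.0, -0.0, 90.1]
ft_force: [-0.5, -1.0, 0.1]
gripper_width: 0.997
grasp_force: 0.0
[258.76564032 254.09315552] [ 218  216   83   77 5099] centre [587.9 179.1 118. ] width 48.1 tcp [587.8 178.7 105.6] [ 1.7996e+02 -1.0000e-02  9.0050e+01] f [-0.5  -0.96  0.06]
```

Centred. Now I'll grip at 20 N.

```bash
python3 -m jog '{"translation":[[0,0,0],[0,0,0],[0,0,0],[0,0,0],[0,0,0],[0,0,0],[0,0,0],[0,0,0]],"turn":[0,0,0,0,0,0,0,0],"fingers":[53,45,40,40,40,40,40,40]}' 20
```

```text
clock: 4.22
ee_pos: [587.6, 178.6, 105.3]
tcp_rot: [180.0, -0.0, 90.1]
ft_force: [0.8, -0.3, -0.5]
gripper_width: 0.532
grasp_force: 20.0
```

```bash
python3 -m jog '{"translation":[[0,0,-0.004],[0,0,-0.015],[0,0,-0.035],[0,0,-0.06],[0,0,-0.09],[0,0,-0.115],[0,0,-0.13],[0,0,-0.13],[0,0,-0.13]],"turn":[0,0,0,0,0,0,0,0,0],"fingers":[40,40,40,40,40,40,40,40,40]}'; python3 -c "
from meas import *
disc((261,260),247.5);disc((261,260),247.5)
print(arm.get_state()['wrist_torque'],arm.get_state()['ft_force'],proj(calibration('wrist'),(492.5,-169.2,105)))"
```

```text
clock: 5.35
ee_pos: [586.7, 178.5, 234.2]
tcp_rot: [-179.9, 0.0, 90.1]
ft_force: [0.0, -0.8, -3.5]
gripper_width: 0.525
grasp_force: 20.0
[259.17997718 259.9493725 ] [ 167  216  185   91 7012] centre [587.  175.7 247.5] width 106.9 tcp [586.7 178.5 234.2] [-1.7989e+02  3.0000e-02  9.0060e+01] f [ 0.01 -0.76 -3.51]
[259.14806898 259.97278039] [ 167  216  185   91 7017] centre [587.  175.7 247.5] width 106.8 tcp [586.7 178.5 234. ] [-1.7987e+02  4.0000e-02  9.0060e+01] f [-1.25 -0.27 -3.29]
[-0.03783289  0.03245039 -0.00168347] [ 1.03816403e-01 -1.24472749e-03 -3.21305223e+00] [190.62705757 430.56283186]
```

The head is held: width 50 mm, weight about 3 N. Next I'll move so the socket is in wrist view just ahead of the head.

```bash
python3 -m jog '{"translation":[[-0.012,-0.003,0],[-0.04,-0.010,0],[-0.085,-0.02,0],[-0.135,-0.033,0],[-0.188,-0.046,0],[-0.241,-0.058,0],[-0.294,-0.071,0],[-0.343,-0.083,0],[-0.376,-0.091,0],[-0.388,-0.094,0]],"turn":[0,0,0,0,0,0,0,0,0,0],"fingers":[40,40,40,40,40,40,40,40,40,40]}'
python3 -m jog '{"translation":[[0,0,0],[0,0,0],[0,0,0],[0,0,0]],"turn":[0,0,0,0],"fingers":[40,40,40,40]}'
python3 - <<'E'
from h import *
s=arm.get_state();c=calibration('wrist');im=get_image('wrist')
np.save('pics/w2.npy',c,allow_pickle=True);cv2.imwrite('pics/w2.png',im);print(s['ee_pos'],s['tcp_rot'],proj(c,(492.5,-169.2,105)))
E
```

```text
clock: 6.7
ee_pos: [492.1, -212.6, 235.2]
tcp_rot: [-180.0, 0.1, 89.8]
ft_force: [-0.1, -0.5, -3.8]
gripper_width: 0.531
grasp_force: 20.0
clock: 7.2
ee_pos: [494.2, -208.5, 235.2]
tcp_rot: [-180.0, -0.0, 90.2]
ft_force: [-0.3, -0.8, -3.4]
gripper_width: 0.53
grasp_force: 20.0
[ 494.22924063 -208.48115751  235.20997125] [-1.79997676e+02 -1.72435345e-02  9.01537345e+01] [257.26377    151.25362242]
```

View pics/w2.png

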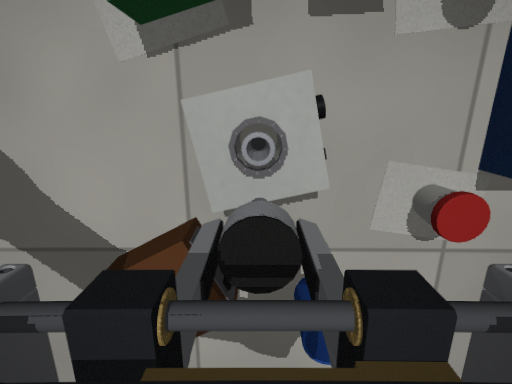

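The wrist view shows the socket's bright rim at about (259,149) on the white shaker, with the head in hand at (260,250). I'll measure the rim, and re-measure the head top from its dark disc.

Run:
```python
from h import *
im=cv2.imread('pics/w2.png');c=np.load('pics/w2.npy',allow_pickle=True).item()
g=im.max(2);print(g[149,225:295].tolist());print(g[115:185,259].tolist())
# bright rim annulus: pixels > ~150 inside nose ring
roi=np.zeros_like(g);cv2.circle(roi,(259,149),27,255,-1)
for thr in(120,130,140):
    m=(g>thr)&(roi>0)
    n,l,st,ce=cv2.connectedComponentsWithStats(m.astype(np.uint8))
    i=1+np.argmax(st[1:,4]);k=(l==i).astype(np.uint8)
    cn=max(cv2.findContours(k,cv2.RETR_EXTERNAL,cv2.CHAIN_APPROX_NONE)[0],key=len)
    e=cv2.fitEllipse(cn);print(thr,st[i],e,onplane(c,*e[0],104).round(1))
o=(g<110)|0;
for thr in (95,110):
  m=((g<thr)&(roi>0)).astype(np.uint8);n,l,st,ce=cv2.connectedComponentsWithStats(m);print(thr,[(st[i].tolist(),ce[i].round(1).tolist()) for i in range(1,n) if st[i,4]>20])
```

```text
[149, 149, 149, 140, 103, 88, 89, 89, 89, 79, 42, 54, 60, 62, 62, 71, 108, 136, 136, 137, 130, 95, 59, 63, 60, 58, 62, 61, 58, 54, 45, 37, 35, 33, 35, 36, 44, 55, 61, 68, 73, 75, 75, 75, 81, 110, 137, 137, 136, 123, 91, 65, 68, 69, 71, 64, 49, 73, 100, 110, 106, 96, 103, 130, 151, 151, 151, 150, 151, 151]
[143, 115, 92, 93, 93, 99, 109, 99, 80, 79, 79, 80, 80, 80, 80, 77, 83, 111, 135, 145, 145, 130, 73, 36, 35, 35, 36, 35, 36, 35, 35, 34, 35, 35, 35, 54, 83, 94, 96, 96, 96, 95, 96, 96, 97, 104, 126, 135, 136, 135, 122, 68, 69, 64, 40, 62, 80, 88, 88, 88, 88, 86, 86, 110, 147, 147, 148, 148, 148, 149]
120 [242 132  33  34 390] ((257.86737060546875, 148.3419952392578), (31.987668991088867, 32.43867874145508), 152.04722595214844) [ 493.1 -166.4  104. ]
130 [242 133  32  32 313] ((257.72027587890625, 148.25701904296875), (31.078380584716797, 31.45269775390625), 53.317806243896484) [ 493.  -166.3  104. ]
140 [245 133  24   9  73] ((256.4670104980469, 139.7571258544922), (12.240496635437012, 21.15174674987793), 81.42129516601562) [ 491.7 -157.7  104. ]
95 [([232, 123, 54, 54, 1311], [259.6, 149.1]), ([246, 137, 24, 23, 382], [257.6, 147.6])]
110 [([232, 122, 55, 55, 1387], [259.7, 149.3]), ([246, 137, 24, 24, 451], [257.8, 148.5])]
```

Run:
```python
from h import *
im=cv2.imread('pics/w2.png')
cv2.imwrite('pics/c3.png',cv2.resize(im[105:195,215:305],(560,560),interpolation=cv2.INTER_CUBIC))
```

```text
(no output)
```

View pics/c3.png

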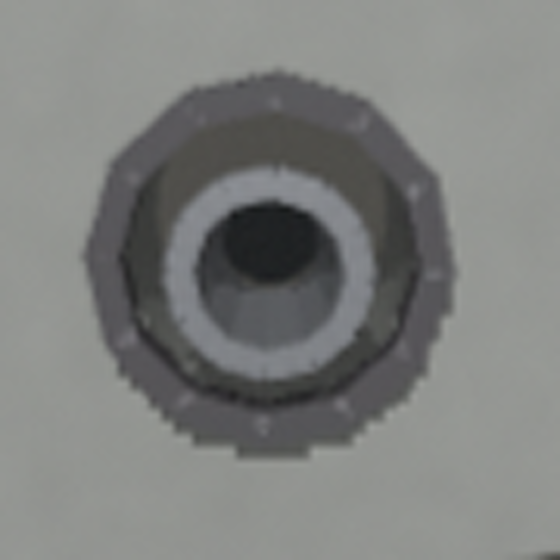

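The crop shows the bright rim centred at about (269,273). Its 24 mm inner diameter matches the socket, which puts it at (493.0, -166.3). I'll move over it and stop with the tip just above the mouth.

```bash
python3 -m jog '{"translation":[[0.008,0,0],[0.022,-0.001,0],[0.034,-0.001,0.005],[0.041,-0.001,0.015],[0.042,-0.001,0.028],[0.042,-0.001,0.038],[0.042,-0.001,0.043],[0.042,-0.001,0.043],[0.042,-0.001,0.043],[0.042,-0.001,0.043]],"turn":[0,0,0,0,0,0,0,0,0,0],"fingers":[40,40,40,40,40,40,40,40,40,40]}'; python3 -c "
from h import *
print(arm.get_state()['wrist_torque'])"
```

```text
clock: 8.5
ee_pos: [493.1, -167.6, 192.6]
tcp_rot: [180.0, 0.0, 90.0]
ft_force: [1.1, 0.5, -3.0]
gripper_width: 0.53
grasp_force: 20.0
[-0.07255257  0.07231579 -0.01199933]
```

```bash
python3 -m jog '{"translation":[[0.001,0,0.004],[0.001,0,0.012],[0.001,0,0.020],[0.001,0,0.028],[0.001,0,0.036],[0.001,0,0.042],[0.001,0,0.046],[0.001,0,0.047],[0.001,0,0.047],[0.001,0,0.047]],"turn":[0,0,0,0,0,0,0,0,0,0],"fingers":[40,40,40,40,40,40,40,40,40,40]}'
```

```text
clock: 9.75
ee_pos: [492.7, -166.2, 145.3]
tcp_rot: [-180.0, -0.0, 90.1]
ft_force: [0.0, 1.0, -4.1]
gripper_width: 0.528
grasp_force: 20.0
```

```bash
python3 -m jog '{"translation":[[0,0,0.001],[0,0,0.002],[0,0,0.002],[0,0,0.002]],"turn":[0,0,0,0],"fingers":[40,40,40,40]}'
```

```text
clock: 10.25
ee_pos: [492.8, -166.1, 143.2]
tcp_rot: [-180.0, -0.0, 90.1]
ft_force: [-1.1, 3.0, -2.6]
gripper_width: 0.529
grasp_force: 20.0
```

```bash
python3 -m jog '{"translation":[[0.0004,0,0.0005],[0.0004,0,0.0007],[0.0004,0,0.0007]],"turn":[0,0,0],"fingers":[40,40,40]}'
```

```text
clock: 10.62
ee_pos: [492.8, -166.0, 142.5]
tcp_rot: [-180.0, -0.0, 90.1]
ft_force: [-2.1, 2.4, -1.6]
gripper_width: 0.53
grasp_force: 20.0
```

```bash
python3 -m jog '{"translation":[[0,0,0],[0,0,0]],"turn":[0,0],"fingers":[40,40]}'
```

```text
clock: 10.88
ee_pos: [492.8, -166.1, 142.5]
tcp_rot: [-180.0, -0.0, 90.1]
ft_force: [-1.7, 3.0, -2.0]
gripper_width: 0.527
grasp_force: 20.0
```

```bash
python3 -m jog '{"translation":[[0.0005,-0.0004,0],[0.0005,-0.0004,0],[0.0005,-0.0004,0.0004],[0.0005,-0.0004,0.0004]],"turn":[0,0,0,0],"fingers":[40,40,40,40]}'
```

```text
clock: 11.38
ee_pos: [492.7, -165.9, 142.2]
tcp_rot: [180.0, 0.0, 90.0]
ft_force: [-0.1, 0.9, -3.5]
gripper_width: 0.53
grasp_force: 20.0
```

```bash
python3 -m jog '{"translation":[[0,0,0.0004],[0,0,0.0004]],"turn":[0,0],"fingers":[40,40]}'
```

```text
clock: 11.62
ee_pos: [492.6, -165.8, 141.8]
tcp_rot: [180.0, 0.0, 90.0]
ft_force: [0.8, 0.4, -3.3]
gripper_width: 0.53
grasp_force: 20.0
```

Relieved: no side load now. I'll continue in small steps.

```bash
python3 -m jog '{"translation":[[0,0,0.0005],[0,0,0.001],[0,0,0.001]],"turn":[0,0,0],"fingers":[40,40,40]}'
```

```text
clock: 12.0
ee_pos: [492.6, -165.7, 140.7]
tcp_rot: [180.0, 0.0, 90.1]
ft_force: [1.8, 0.1, -3.5]
gripper_width: 0.53
grasp_force: 20.0
```

```bash
python3 -m jog '{"translation":[[0,0,0.0005],[0,0,0.0005]],"turn":[0,0],"fingers":[40,40]}'
```

```text
clock: 12.25
ee_pos: [492.6, -165.6, 140.3]
tcp_rot: [180.0, 0.0, 90.1]
ft_force: [0.6, 0.9, -2.8]
gripper_width: 0.525
grasp_force: 20.0
```

```bash
python3 -m jog '{"translation":[[0,0,0.0005],[0,0,0.0005]],"turn":[0,0],"fingers":[40,40]}'
```

```text
clock: 12.5
ee_pos: [492.6, -165.6, 139.8]
tcp_rot: [180.0, 0.0, 90.1]
ft_force: [0.4, 0.9, -4.0]
gripper_width: 0.529
grasp_force: 20.0
```

```bash
python3 -m jog '{"translation":[[0,0,0.0004],[0,0,0.0004]],"turn":[0,0],"fingers":[40,40]}'
```

```text
clock: 12.75
ee_pos: [492.6, -165.6, 139.4]
tcp_rot: [180.0, 0.0, 90.1]
ft_force: [1.2, 0.6, -3.2]
gripper_width: 0.531
grasp_force: 20.0
```

```bash
python3 -m jog '{"translation":[[0,0,0.0005],[0,0,0.0005]],"turn":[0,0],"fingers":[40,40]}'
```

```text
clock: 13.0
ee_pos: [492.6, -165.5, 138.9]
tcp_rot: [180.0, -0.0, 90.1]
ft_force: [0.9, 0.8, -2.8]
gripper_width: 0.529
grasp_force: 20.0
```

```bash
python3 -m jog '{"translation":[[0,0,0.0003],[0,0,0.0003]],"turn":[0,0],"fingers":[40,40]}'
```

```text
clock: 13.25
ee_pos: [492.6, -165.5, 138.6]
tcp_rot: [180.0, -0.0, 90.1]
ft_force: [1.1, 1.0, -2.8]
gripper_width: 0.529
grasp_force: 20.0
```

```bash
python3 -m jog '{"translation":[[0,0,0.0004],[0,0,0.0004]],"turn":[0,0],"fingers":[40,40]}'
```

```text
clock: 13.5
ee_pos: [492.6, -165.5, 138.2]
tcp_rot: [180.0, -0.0, 90.1]
ft_force: [1.0, 1.6, -1.5]
gripper_width: 0.528
grasp_force: 20.0
```

```bash
python3 -m jog '{"translation":[[0,0,0.0003],[0,0,0.0003]],"turn":[0,0],"fingers":[40,40]}'
```

```text
clock: 13.75
ee_pos: [492.6, -165.6, 138.0]
tcp_rot: [180.0, 0.0, 90.1]
ft_force: [1.5, 1.9, -0.2]
gripper_width: 0.532
grasp_force: 20.0
```

The socket is now carrying about 3 N, so the head is standing lightly. I'll release it.

```bash
python3 -m jog '{"translation":[[0,0,0],[0,0,0],[0,0,0],[0,0,0]],"turn":[0,0,0,0],"fingers":[58,66,75,85]}'
```

```text
clock: 14.25
ee_pos: [492.3, -165.7, 137.8]
tcp_rot: [-180.0, 0.0, 90.0]
ft_force: [-0.3, 0.2, 0.1]
gripper_width: 0.817
grasp_force: 0.0
```

```bash
python3 -m jog '{"translation":[[0,0,-0.004],[0,0,-0.015],[0,0,-0.035],[0,0,-0.055],[0,0,-0.065],[0,0,-0.068],[0,0,-0.068],[0,0,-0.068]],"turn":[0,0,0,0,0,0,0,0],"fingers":[85,85,85,85,60,30,0,0]}' 10
python3 - <<'E'
from meas import *
im=disc((261,230),150.3);cv2.imwrite('pics/w3.png',im)
disc((261,230),150.3)
E
```

```text
clock: 15.25
ee_pos: [492.0, -165.4, 205.3]
tcp_rot: [-179.9, -0.0, 90.1]
ft_force: [-0.3, -0.4, -0.2]
gripper_width: 0.464
grasp_force: 0.0
[259.99549719 213.3902439 ] [ 231  185   59   57 2665] centre [ 493.  -165.4  150.3] width 47.7 tcp [ 492.  -165.4  205.3] [-1.7993e+02 -2.0000e-02  9.0060e+01] f [-0.26 -0.42 -0.21]
[259.2805217  240.36390849] [ 183  185  152  128 4677] centre [ 492.4 -189.3  150.3] width 126.1 tcp [ 492.1 -165.4  205.3] [-1.7993e+02 -2.0000e-02  9.0050e+01] f [-0.18  0.28 -0.09]
```

View pics/w3.png

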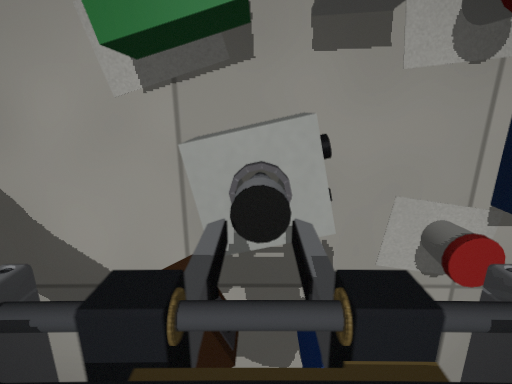

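The head stands upright, with its top disc centred at (260,213), which matches the TCP to within about 1 mm. I'll finish closing the fingers and go to just above the top.

```bash
python3 -m jog '{"translation":[[0,0.001,0],[0,0.001,0],[0,0.001,0],[0,0.001,0.008],[0,0.001,0.018],[0,0.001,0.027],[0,0.001,0.032],[0,0.001,0.032],[0,0.001,0.032]],"turn":[0,0,0,0,0,0,0,0,0],"fingers":[0,0,0,0,0,0,0,0,0]}'
```

```text
clock: 16.48
ee_pos: [493.6, -165.7, 174.0]
tcp_rot: [180.0, 0.0, 90.1]
ft_force: [0.3, -0.9, 0.4]
gripper_width: 0.004
grasp_force: 0.0
```

```bash
python3 -m jog '{"translation":[[0,-0.0006,0.002],[0,-0.0006,0.004],[0,-0.0006,0.005],[0,-0.0006,0.006],[0,-0.0006,0.0068],[0,-0.0006,0.0068]],"turn":[0,0,0,0,0,0],"fingers":[0,0,0,0,0,0]}'
```

```text
clock: 17.23
ee_pos: [493.1, -165.6, 167.7]
tcp_rot: [180.0, -0.0, 90.1]
ft_force: [-1.2, 0.7, 6.5]
gripper_width: 0.007
grasp_force: 3.2
```

```bash
python3 -m jog '{"translation":[[0,0,-0.003],[0,0,-0.006],[0,0,-0.006],[0,0,-0.002],[0,0,0],[0,0,0.001],[0,0,0.002],[0,0,0.0025],[0,0,0.0025]],"turn":[0,0,0,0,0,0,0,0,0],"fingers":[0,0,0,0,0,0,0,0,0]}'
```

```text
clock: 18.35
ee_pos: [492.9, -165.5, 165.1]
tcp_rot: [180.0, -0.0, 90.1]
ft_force: [-1.4, 0.9, 7.6]
gripper_width: 0.006
grasp_force: 3.8
```

```bash
python3 -m jog '{"translation":[[0,0,-0.003],[0,0,-0.006],[0,0,-0.006],[0,0,-0.002],[0,0,0],[0,0,0.001],[0,0,0.002],[0,0,0.0025],[0,0,0.0025]],"turn":[0,0,0,0,0,0,0,0,0],"fingers":[0,0,0,0,0,0,0,0,0]}'
```

```text
clock: 19.48
ee_pos: [492.9, -165.5, 162.7]
tcp_rot: [180.0, -0.0, 90.1]
ft_force: [-1.8, 1.0, 8.4]
gripper_width: 0.004
grasp_force: 4.3
```

```bash
python3 -m jog '{"translation":[[0,0,-0.003],[0,0,-0.006],[0,0,-0.006],[0,0,-0.002],[0,0,0],[0,0,0.001],[0,0,0.0018],[0,0,0.0018]],"turn":[0,0,0,0,0,0,0,0],"fingers":[0,0,0,0,0,0,0,0]}'
```

```text
clock: 20.48
ee_pos: [493.0, -165.6, 160.9]
tcp_rot: [180.0, -0.0, 90.0]
ft_force: [-2.1, 0.1, 8.8]
gripper_width: 0.006
grasp_force: 4.5
```

```bash
python3 -m jog '{"translation":[[0,0,-0.003],[0,0,-0.006],[0,0,-0.006],[0,0,-0.002],[0,0,0],[0,0,0.0005],[0,0,0.001],[0,0,0.001]],"turn":[0,0,0,0,0,0,0,0],"fingers":[0,0,0,0,0,0,0,0]}'
```

```text
clock: 21.48
ee_pos: [493.0, -165.6, 160.0]
tcp_rot: [180.0, -0.0, 90.1]
ft_force: [-2.0, 0.4, 10.2]
gripper_width: 0.004
grasp_force: 4.7
```

```bash
python3 -m jog '{"translation":[[0,0,0.0004],[0,0,0.0008],[0,0,0.0008]],"turn":[0,0,0],"fingers":[0,0,0]}'
```

```text
clock: 21.85
ee_pos: [493.0, -165.6, 159.2]
tcp_rot: [180.0, -0.0, 90.0]
ft_force: [-0.8, 0.0, 9.7]
gripper_width: 0.003
grasp_force: 5.0
```

```bash
python3 -m jog '{"translation":[[0,0,-0.003],[0,0,-0.006],[0,0,-0.006],[0,0,-0.002],[0,0,0],[0,0,0.0005],[0,0,0.0009],[0,0,0.0009]],"turn":[0,0,0,0,0,0,0,0],"fingers":[0,0,0,0,0,0,0,0]}'
```

```text
clock: 22.85
ee_pos: [493.1, -165.6, 158.3]
tcp_rot: [180.0, -0.0, 90.1]
ft_force: [-2.1, 1.5, 9.7]
gripper_width: 0.001
grasp_force: 5.1
```

```bash
python3 -m jog '{"translation":[[0,0,0.0004],[0,0,0.0008],[0,0,0.0008]],"turn":[0,0,0],"fingers":[0,0,0]}'
```

```text
clock: 23.22
ee_pos: [493.1, -165.6, 157.6]
tcp_rot: [180.0, -0.0, 90.0]
ft_force: [-2.5, 0.9, 11.9]
gripper_width: 0.005
grasp_force: 5.3
```

```bash
python3 -m jog '{"translation":[[0,0,-0.003],[0,0,-0.006],[0,0,-0.006],[0,0,-0.002],[0,0,0],[0,0,0.0005],[0,0,0.0008],[0,0,0.0008]],"turn":[0,0,0,0,0,0,0,0],"fingers":[0,0,0,0,0,0,0,0]}'
```

```text
clock: 24.22
ee_pos: [493.1, -165.6, 156.8]
tcp_rot: [180.0, -0.0, 90.0]
ft_force: [-1.5, 0.9, 10.6]
gripper_width: 0.002
grasp_force: 5.4
```

```bash
python3 -m jog '{"translation":[[0,0,0.0003],[0,0,0.0006],[0,0,0.0006]],"turn":[0,0,0],"fingers":[0,0,0]}'
```

```text
clock: 24.6
ee_pos: [493.1, -165.6, 156.2]
tcp_rot: [180.0, -0.0, 90.1]
ft_force: [-1.5, 0.3, 11.1]
gripper_width: 0.011
grasp_force: 5.6
```

```bash
python3 -m jog '{"translation":[[0,0,-0.003],[0,0,-0.006],[0,0,-0.006],[0,0,-0.002],[0,0,0],[0,0,0.0004],[0,0,0.0007],[0,0,0.0007]],"turn":[0,0,0,0,0,0,0,0],"fingers":[0,0,0,0,0,0,0,0]}'
```

```text
clock: 25.6
ee_pos: [493.1, -165.7, 155.5]
tcp_rot: [180.0, -0.0, 90.0]
ft_force: [-2.2, 1.3, 10.5]
gripper_width: 0.004
grasp_force: 5.6
```

```bash
python3 -m jog '{"translation":[[0,0,0.0003],[0,0,0.0006],[0,0,0.0006]],"turn":[0,0,0],"fingers":[0,0,0]}'
```

```text
clock: 25.98
ee_pos: [493.1, -165.7, 155.0]
tcp_rot: [179.9, -0.0, 90.0]
ft_force: [-2.6, 1.3, 11.6]
gripper_width: 0.004
grasp_force: 5.8
```

```bash
python3 -m jog '{"translation":[[0,0,-0.003],[0,0,-0.006],[0,0,-0.006],[0,0,-0.002],[0,0,0],[0,0,0.0004],[0,0,0.0006],[0,0,0.0006]],"turn":[0,0,0,0,0,0,0,0],"fingers":[0,0,0,0,0,0,0,0]}'
```

```text
clock: 26.98
ee_pos: [493.1, -165.6, 154.4]
tcp_rot: [179.9, -0.0, 90.0]
ft_force: [-2.5, 0.4, 12.2]
gripper_width: 0.004
grasp_force: 5.8
```

```bash
python3 -m jog '{"translation":[[0,0,0.0003],[0,0,0.0005],[0,0,0.0005]],"turn":[0,0,0],"fingers":[0,0,0]}'
```

```text
clock: 27.35
ee_pos: [493.1, -165.7, 153.9]
tcp_rot: [179.9, -0.0, 90.0]
ft_force: [-2.4, 1.7, 12.7]
gripper_width: 0.008
grasp_force: 6.1
```

```bash
python3 -m jog '{"translation":[[0,0,-0.003],[0,0,-0.006],[0,0,-0.006],[0,0,-0.002],[0,0,0],[0,0,0.0003],[0,0,0.0005],[0,0,0.0005]],"turn":[0,0,0,0,0,0,0,0],"fingers":[0,0,0,0,0,0,0,0]}'
```

```text
clock: 28.35
ee_pos: [493.1, -165.6, 153.4]
tcp_rot: [179.9, -0.0, 90.0]
ft_force: [-2.1, 0.4, 11.3]
gripper_width: 0.005
grasp_force: 5.9
```

```bash
python3 -m jog '{"translation":[[0,0,0.0003],[0,0,0.0005],[0,0,0.0005]],"turn":[0,0,0],"fingers":[0,0,0]}'
```

```text
clock: 28.72
ee_pos: [493.1, -165.7, 152.9]
tcp_rot: [179.9, -0.0, 90.0]
ft_force: [-3.0, 0.9, 13.1]
gripper_width: 0.003
grasp_force: 6.2
```

```bash
python3 -m jog '{"translation":[[0,0,0.0003],[0,0,0.0005],[0,0,0.0005]],"turn":[0,0,0],"fingers":[0,0,0]}'
```

```text
clock: 29.1
ee_pos: [493.1, -165.6, 152.5]
tcp_rot: [179.9, -0.0, 90.0]
ft_force: [-1.9, 0.9, 13.2]
gripper_width: 0.007
grasp_force: 6.4
```

```bash
python3 -m jog '{"translation":[[0,0,-0.003],[0,0,-0.006],[0,0,-0.006],[0,0,-0.002],[0,0,0],[0,0,0.0003],[0,0,0.0005],[0,0,0.0005]],"turn":[0,0,0,0,0,0,0,0],"fingers":[0,0,0,0,0,0,0,0]}'
```

```text
clock: 30.1
ee_pos: [493.1, -165.6, 152.2]
tcp_rot: [179.9, -0.0, 90.0]
ft_force: [-4.0, 1.7, 15.1]
gripper_width: -0.0
grasp_force: 7.7
```

```bash
python3 -m jog '{"translation":[[0,0,0.0003],[0,0,0.0005],[0,0,0.0005]],"turn":[0,0,0],"fingers":[0,0,0]}'
```

```text
clock: 30.48
ee_pos: [493.2, -165.6, 152.1]
tcp_rot: [179.9, -0.0, 90.0]
ft_force: [-3.6, 1.5, 19.1]
gripper_width: 0.001
grasp_force: 9.0
```

The force is rising steeply with almost no travel (19 N), so this is the hard stop. I'll lift clear, then do the proof press.

```bash
python3 -m jog '{"translation":[[0,0,-0.003],[0,0,-0.006],[0,0,-0.006],[0,0,-0.002],[0,0,-0.0005],[0,0,0],[0,0,0],[0,0,0]],"turn":[0,0,0,0,0,0,0,0],"fingers":[0,0,0,0,0,0,0,0]}'
```

```text
clock: 31.48
ee_pos: [493.2, -165.7, 152.0]
tcp_rot: [179.9, -0.0, 90.0]
ft_force: [-4.3, 1.3, 17.9]
gripper_width: 0.004
grasp_force: 9.2
```

```bash
python3 -m jog '{"translation":[[0,0,0.0002],[0,0,0.0004],[0,0,0.0004]],"turn":[0,0,0],"fingers":[0,0,0]}'
```

```text
clock: 31.85
ee_pos: [493.2, -165.7, 151.8]
tcp_rot: [179.9, -0.0, 90.0]
ft_force: [-3.8, 1.7, 20.9]
gripper_width: 0.007
grasp_force: 10.3
```

```bash
python3 -m jog '{"translation":[[0,0,0.0002],[0,0,0.0002],[0,0,0.0002],[0,0,0.0002],[0,0,0.0002],[0,0,0.0002]],"turn":[0,0,0,0,0,0],"fingers":[0,0,0,0,0,0]}'; python3 -c "
from h import *
print(arm.get_state()['ft_force'])"
```

```text
clock: 32.6
ee_pos: [493.2, -165.7, 151.8]
tcp_rot: [179.9, -0.0, 90.0]
ft_force: [-4.7, 1.5, 21.6]
gripper_width: -0.001
grasp_force: 10.8
[-4.6860205   1.51325844 21.58329081]
```

```bash
python3 -m jog '{"translation":[[0,0,0],[0,0,0],[0,0,0],[0,0,0]],"turn":[0,0,0,0],"fingers":[0,0,0,0]}'
```

```text
clock: 33.1
ee_pos: [493.2, -165.7, 151.8]
tcp_rot: [179.9, -0.0, 90.0]
ft_force: [-4.4, 1.1, 21.4]
gripper_width: 0.004
grasp_force: 10.8
```

It held about 21.5 N with no sink. I'll nudge slightly for margin, then lift off and look.

```bash
python3 -m jog '{"translation":[[0,0,0.0001],[0,0,0.0001],[0,0,0.0001],[0,0,0.0001]],"turn":[0,0,0,0],"fingers":[0,0,0,0]}'; python3 -m jog '{"translation":[[0,0,-0.004],[0,0,-0.015],[0,0,-0.035],[0,0,-0.06],[0,0,-0.085],[0,0,-0.1],[0,0,-0.105],[0,0,-0.105],[0,0,-0.105]],"turn":[0,0,0,0,0,0,0,0,0],"fingers":[0,0,0,0,0,0,0,0,0]}'
python3 - <<'E'
from meas import *
im=disc((261,200),134);a=get_image('scene')
cv2.imwrite('pics/f.png',np.hstack([cv2.resize(im,(400,300)),cv2.resize(a,(400,300))]))
E
```

```text
clock: 33.6
ee_pos: [493.2, -165.8, 151.7]
tcp_rot: [179.9, -0.0, 90.0]
ft_force: [-3.0, 1.7, 22.0]
gripper_width: 0.007
grasp_force: 11.1
clock: 34.72
ee_pos: [492.4, -165.3, 253.9]
tcp_rot: [-179.9, -0.0, 90.1]
ft_force: [-0.6, -0.1, -0.8]
gripper_width: 0.003
grasp_force: 0.0
[259.89815366 191.31209053] [ 237  169   47   46 1679] centre [ 493.2 -165.8  134. ] width 48.3 tcp [ 492.4 -165.3  253.9] [-1.7991e+02 -2.0000e-02  9.0060e+01] f [-0.59 -0.06 -0.77]
```

View pics/f.png

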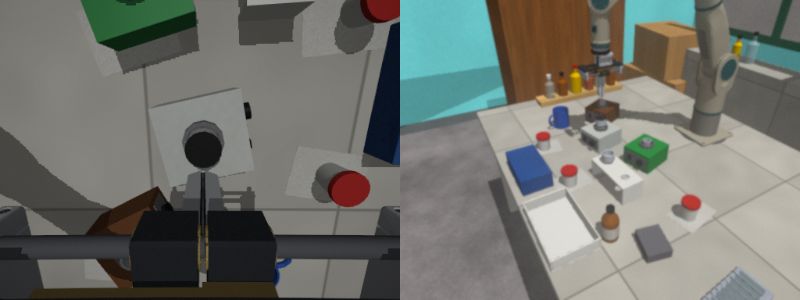

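The wrist half shows the head upright and centred in the white shaker at (203,150). In the scene half the cup head is still in the rack, everything else looks undisturbed, and the gripper is clear.

```bash
python3 -c "
from plant import hand_in
print(hand_in())"
```

```text
the job is handed in; nothing more can be done
None
```

The flat head is standing in the shaker's socket, tapped down to the hard stop and proved with about 22 N for over a second without sinking; the cup head and everything else look undisturbed, and the job is handed in at about 35 s.

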